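# Ready the dry-block heater for loading

## Robot

A 6-joint arm with a two-finger parallel gripper is mounted at the origin on the work surface. World frame = base frame: x ahead of the robot, y to its left, z up, the work surface at z = 0. Lengths are in m, angles in rad, forces in N, time in s.
With the tool pointing down it reaches from about 0.4 to 0.825 m from the base axis. Payload 7 kg.
Tool frame: the origin (TCP) lies on the centre line of the jaws, within the pads' length; the fingertips stand 8 mm ahead of it and the grasp point (between the pads) lies 11 mm behind it (bot.tip_extent is the distance from the TCP to the fingertips, in m); z points along the fingers, y is the line along which they close (so a half turn about z gives the same grasp; the last joint's range is limited). The gripper opens to 88 mm and grips with 3 to 60 N. Pads are 19 mm wide; open, the fingers measure 130 mm over their backs; the gripper's body (78 mm by 193 mm) begins 47 mm behind the grasp point.
Start: joints at [-0.874, 0.359, 0.012, 0, -1.224, -0.288], TCP at [0.268, -0.619, 0.235] pointing down, gripper open.
Joint ranges: [-3.07, 3.07], [-1.43, 2.12], [-1.02, 1.25], [-3.03, 1.67], [-3.05, -0], [-3.03, 3.03]. Speed limits (rad/s): [2.39, 2.39, 3.01, 3.14, 3.14, 3.14].

## Interface

Orientations are given as a unit quaternion [w, x, y, z].
In Python, from bench import bot gives the robot as it stands.
- The arm moves only by the tool move_arm, never from a script. Its argument "commands" is a list of rows, each an object with "grip": the finger opening in mm, from 0 to 87.6; "offset": the shift along the tool's x, y, z as a fraction of full scale, a list of three; "delta_rot": the turn, a rotation vector about the tool's x, y, z as a fraction of full scale, a list of three. A call has 1 to 8 rows; each row is the pose to reach, as a shift and turn from the pose commanded when the call began, along the tool's axes at that moment; what a row does not reach only later rows make up. Full scale, the value 1, is 25 cm for a shift and 45 degrees for a turn. A row lasts 1/10 s, in which the tool goes at most 50 mm and 8.59 degrees, less where a joint would pass 70% of its speed; a pose out of reach is approached as far as the arm can. A call with a number of a shift or a turn outside -1 to 1 is refused whole. A call with a gripper value outside its range is refused whole. The fingers move at their own pace and stop on an object; the grip force is fixed at half the most. Time passes only in rows, so rows that repeat a pose let the fingers close. It gives the time, the measured TCP pose, the force, the opening and the grip force at its end, in the units of the state.
- bot.sense(): the state, without advancing time (a new reading comes with each control period).
- bot.camera(name): name is "scene" or "top"; returns a dict with "img" (420x560x3 uint8, red, green, blue), "fx", "fy", "cx", "cy" (pixels), "R" (3x3) and "t" (3): a world point X has camera coordinates R X + t. Camera axes: x right, y down, z forward; pixel columns grow to the right and rows downward; lengths in m; the calibration is good to about 2 mm. A picture is of the moment at which its call begins. There is no depth.
- bot.close_job(): hands the job in; it is judged then, once.
The state is a dict: "time": time; "q": joint angles; "joint_vel": joint speeds; "joint_torque": joint torques, N m; "ee_pos": TCP position; "ee_rot": TCP orientation; "contact_force": force on the tool from outside, world axes, zero at the start; "wrist_torque": the same for the moment, N m; "finger_gap": finger opening in m; "finger_force": force on a finger pad.
Only numpy, scipy, OpenCV 4.12 (cv2) and the standard library are available. Lean on these libraries where they do the work, as an engineer would, in place of code of your own. Each camera call takes 0.05 s, during which the arm holds its last target. There are 200 camera calls.

## Task

Of the two white tube adapters, leave the one that slips over the steel gauge pin fully home on it, and put the one that does not fit in the steel reject tray. Only then raise the heater's lid by its steel bar to 45 degrees open and finish while holding it there (it falls shut if let go), so that a colleague can load the block. Leave everything else on the bench where it is.

Things in the scene. Friction and masses are not known exactly. Their poses are not given: they have to be found in the camera images.
- adapter_wide_center (a point): Centre (half-way up, on the axis) of the adapter that fits the gauge: white plastic sleeve, an upright tube 40 mm tall, 30 mm outside diameter, with a through bore of 19 mm; 35 g. Stands on the bench at the start. z axis along the bore.
- adapter_narrow_center (a point): Centre (half-way up, on the axis) of the adapter that does not fit: same outside (40 mm tall, 30 mm diameter, white, 35 g) but a through bore of only 12 mm. Stands on the bench at the start, in one of the two adapters' places (they swap). z axis along the bore.
- adapter_wide: The same wide-bore adapter; origin at the centre of its underside.
- adapter_narrow: The same narrow-bore adapter; origin at the centre of its underside.
- gauge_seat (a point): Foot of the gauge pin, on its axis, at the top face of the gauge's grey painted base (60 x 60 x 12 mm, fixed), 12 mm above the bench; a fully home adapter rests its underside here. The upright bright steel pin is 15 mm in diameter and 36 mm tall above this point, its top 7 mm tapering to 9 mm. z axis up along the pin.
- tray: Open shallow steel reject tray, fixed, 120 mm (its x) by 100 mm (its y), 18 mm tall, walls and floor 3 mm thick; origin at the centre of its underside, z up.
- lid (a joint): Opening angle of the heater's lid, rad: 0 shut (level), grows as the front edge rises, stop at 1.35. No spring and no stay: the lid (about 0.36 kg with its bar, varies by 30 %) falls shut from any angle.
- lid_hinge (a point): Point on the lid's hinge axis, mid-width, at the heater's far edge, 100 mm above the bench. Its y axis is the hinge axis, its -x axis points from the hinge to the front (towards the robot), turned with the fixed heater. The heater is an ivory housing 170 mm deep (x), 190 mm wide (y), with a grey lid plate 170 x 190 x 8 mm on top at 100 mm height; the housing's front face is 170 mm in front of the hinge.
- lid_bar_mid (a point): Middle of the lid's lifting bar: a round steel bar of 12 mm diameter parallel to the hinge, 225 mm from the hinge axis in the lid's plane, so 55 mm ahead of the lid's front edge; with the lid shut 100 mm above the bench. About 100 mm of it is free between two side arms, with open space in front, behind (49 mm to the lid's edge) and beneath. It turns with the lid and can turn between gripping fingers.
- dish_stack: Bystander: stack of four closed Petri dishes, 92 mm diameter, 58 mm tall; origin under its centre.
- dish: Bystander: single closed Petri dish, 92 mm diameter, 15 mm tall; origin under its centre.
- marker: Bystander: marker pen lying flat along its x, 130 mm long, 13 mm thick; origin underneath, 50 mm from its tail end.
- reagent: Bystander: amber jar, 60 mm diameter, 60 mm tall; origin under its centre.
- tip_box: Bystander: pipette-tip box 85 x 120 x 50 mm; origin under its centre.
- pot: Bystander: small white screw-top pot, 44 mm diameter, 50 mm tall; origin under its centre.
Things that resemble listed ones, but are neither listed nor needed, are in the scene too. Leave any orange look-alike of the adapter_wide alone.

How it is judged:
On the way:
1. with the lid still shut, the fitting adapter is fully home on the gauge pin and the other lies in the reject tray, both let go (horizontal distance between adapter_wide_center and gauge_seat below 0.006 m and z of adapter_wide_center in the frame of gauge_seat between 0.015 and 0.024 m and angle between adapter_wide_center's own z axis and vertical below 0.12 rad and x of adapter_narrow_center in the frame of tray between -0.055 and 0.055 m and y of adapter_narrow_center in the frame of tray between -0.045 and 0.045 m and z of adapter_narrow_center in the frame of tray below 0.03 m and contact force between the fingers and adapter_wide below 0.05 N and contact force between the fingers and adapter_narrow below 0.05 N and linear speed of each of adapter_wide, adapter_narrow below 0.02 m/s and value of joint lid below 0.1 rad), for 0.2 s.
At the end, for the whole second after the job is handed in: The wide-bore adapter sits home on the gauge pin (within 4 mm of its full depth, upright) and the narrow one lies within the reject tray's walls, both at rest and let go; the lid is held still by its bar in the fingers at 45 degrees, give or take 7 degrees (0.663 to 0.908 rad) (horizontal distance between adapter_wide_center and gauge_seat below 0.006 m and z of adapter_wide_center in the frame of gauge_seat between 0.015 and 0.024 m and angle between adapter_wide_center's own z axis and vertical below 0.12 rad and x of adapter_narrow_center in the frame of tray between -0.055 and 0.055 m and y of adapter_narrow_center in the frame of tray between -0.045 and 0.045 m and z of adapter_narrow_center in the frame of tray below 0.03 m and contact force between the fingers and adapter_wide below 0.05 N and contact force between the fingers and adapter_narrow below 0.05 N and linear speed of each of adapter_wide, adapter_narrow below 0.02 m/s and value of joint lid between 0.663 and 0.908 rad and velocity of joint lid between -0.1 and 0.1 rad/s and contact force between the fingers and lid_c3 above 0.5 N); the arm keeps its last pose, push and grip.
It fails at once if the lid is lifted before both adapters are sorted (value of joint lid above 0.25 rad and not (horizontal distance between adapter_wide_center and gauge_seat below 0.006 m and z of adapter_wide_center in the frame of gauge_seat between 0.015 and 0.024 m and angle between adapter_wide_center's own z axis and vertical below 0.12 rad and x of adapter_narrow_center in the frame of tray between -0.055 and 0.055 m and y of adapter_narrow_center in the frame of tray between -0.045 and 0.045 m and z of adapter_narrow_center in the frame of tray below 0.03 m)).
It fails at once if a bystander is shifted by more than 25 mm (distance of any of dish_stack, dish, marker, reagent, tip_box, pot from where it was at the start of the episode above 0.025 m).
It also fails if it takes over 58 s, if anything falls off the work surface, if the arm or the gripper's body presses on something with over 40 N, if the wrist force passes 120 N, or if a joint passes its speed limit or range.

## Working session

There is one attempt and no reset: what is moved stays moved. The work goes in short steps, Python scripts to look and compute and a tool call to move; the robot and the scene stay as the last step left them, time stands still between calls to the robot, and variables do not carry over. Pictures are saved under pics/ and viewed, at most 10 in all, crops included, and the job is handed in when it is done.

Besides the shell and the picture viewer there is one more tool, called after "Emit:" by a JSON object that holds its "op" and its "data". move_arm: Moves the arm, as the interface text tells. Its arguments: {"type":"object","properties":{"commands":{"type":"array"}},"required":["commands"]}

```bash
mkdir -p pics
cat > h.py <<'E'
import numpy as np,cv2
from bench import bot
from scipy.spatial.transform import Rotation as Ro
def shot(n,name):
    c=bot.camera(n); cv2.imwrite(f'pics/{name}.png',c['img'][:,:,::-1]); np.savez(f'pics/{name}.npz',**c); return c
def at(c,u,v,z):
    d=np.array([(u-c['cx'])/c['fx'],(v-c['cy'])/c['fy'],1.]); R=np.array(c['R']);t=np.array(c['t'])
    o=-R.T@t; d=R.T@d; return o+d*(z-o[2])/d[2]
def pix(c,X):
    p=np.array(c['R'])@np.array(X)+np.array(c['t']); return c['fx']*p[0]/p[2]+c['cx'],c['fy']*p[1]/p[2]+c['cy']
E
python3 - <<'E'
from h import *
for n in('top','scene'):
    c=shot(n,n+'0'); print(n,c['fx'],-np.array(c['R']).T@c['t'],np.round(c['R'],3).tolist())
s=bot.sense(); print(s['time'],s['ee_pos'],s['ee_rot'])
E
```

```text
top 503.30744425894636 [0.32499648 0.04559213 1.44190036] [[-0.007, -1.0, 0.02], [-0.982, 0.004, -0.188], [0.188, -0.021, -0.982]]
scene 393.5755398272293 [ 0.87711135 -0.37675619  0.96454986] [[0.789, 0.615, -0.009], [0.532, -0.69, -0.491], [-0.308, 0.383, -0.871]]
0.1 [ 0.26812502 -0.6190115   0.23373756] [-2.06224826e-04 -2.02920257e-01  9.79194996e-01  6.98100015e-04]
```

View pics/top0.png

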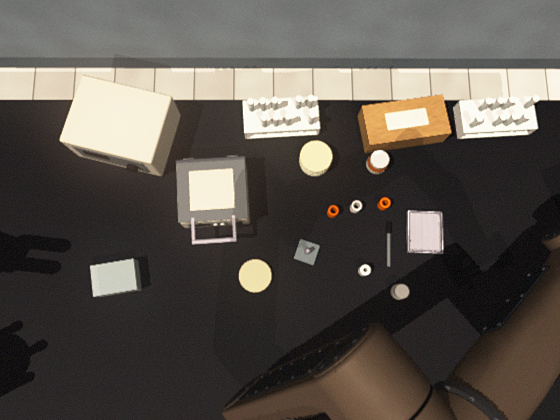

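View pics/scene0.png

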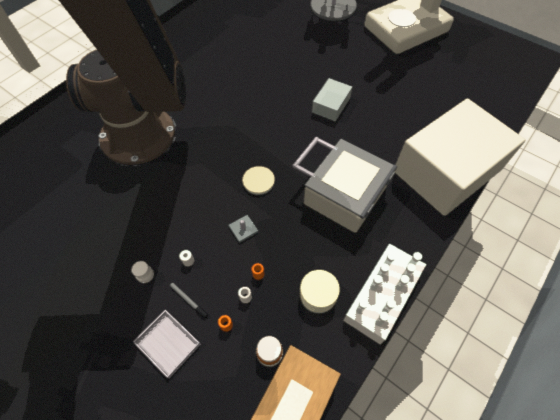

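Top view: white adapters at (356,207) and (365,270), gauge at (308,252), tray at (425,232), lid bar at (213,241), marker at (389,243), pot at (400,291). The scene view shows the adapters at (245,295) and (187,258). I'll enlarge both to compare the bores.

Run:
```python
from h import *
t=cv2.imread('pics/top0.png');s=cv2.imread('pics/scene0.png')
f=lambda i,u,v,r=20,n=260:cv2.resize(i[v-r:v+r,u-r:u+r],(n,n),interpolation=cv2.INTER_CUBIC)
m=np.vstack([np.hstack([f(t,356,207),f(t,365,270),f(t,306,252)]),np.hstack([f(s,245,295),f(s,187,258),f(s,243,228)])])
cv2.imwrite('pics/m0.png',m)
for n,i in(('top',t),('scene',s)):
    c=np.load(f'pics/{n}0.npz'); k=(i.min(2)>150).astype(np.uint8)
    for p in([(356,207),(365,270)] if n=='top' else [(245,295),(187,258)]):
        u,v=p; g=i[v-12:v+13,u-12:u+13].min(2); print(n,p,at(c,u,v,.04)); print(g[3:-3,3:-3])
```

```text
top (356, 207) [ 0.60977923 -0.19295469  0.04      ]
[[ 28  33  36  32  31  28  26  30  22  26  26  29  31  37  34  41  34  39
   35]
 [ 35  31  30  36  29  24  25  25  40  39  38  34  26  26  32  36  31  37
   34]
 [ 30  32  33  31  27  25  41  85 142 157 160 124  73  34  26  29  27  38
   39]
 [ 30  30  28  34  25  47 147 188 215 221 229 215 180  89  26  10  22  30
   38]
 [ 38  32  32  28  34 131 219 221 183 172 189 213 238 194  78  12  12  20
   34]
 [ 32  26  27  27  63 199 218 153 107 121 137 148 211 235 134  43  14  23
   12]
 [ 28  32  28  47 114 224 180  97  71 104 137 140 160 235 179  65  19  20
   23]
 [ 32  31  34  97 163 229 149  51  36  61 115 143 151 236 197  83  16  11
   25]
 [ 35  32  41 122 172 235 171  57   6  14  59 127 144 229 184  74  15   9
   27]
 [ 33  37  60 131 153 227 214 117  41   8  35 143 206 247 168  53  13  27
   30]
 [ 32  32  65 139 149 190 228 200 162 133 135 215 255 244 127  37  16  28
   35]
 [ 37  28  47 137 158 155 197 224 229 235 244 251 237 142  47  19  19  36
   33]
 [ 35  34  41 125 163 159 165 183 203 242 239 201 108  31  16  30  32  36
 
[... 4575 characters left out ...]
 237 235 225 174 118  95  92  91  86  52  36
   34]
 [ 36  45  60 103 140 166 182 181 172 137 115 101  94  94  92  86  62  40
   40]
 [ 37  38  47  64  88 110 115 113 112 104 100  97  96  94  89  81  55  34
   37]
 [ 40  43  40  45  66  98 100  99  99 100  97  96  94  93  87  68  38  35
   32]
 [ 38  40  40  44  52  77  94  99  99  98 100 100  96  92  82  54  36  35
   35]
 [ 38  37  40  36  34  55  84  96  99  98  97  96  93  84  62  43  31  36
   34]
 [ 36  40  41  32  28  33  56  82  93  94  94  88  67  56  33  29  36  35
   34]
 [ 40  43  36  32  28  20  33  45  48  57  52  44  31  29  26  32  32  35
   33]
 [ 40  37  35  29  22  20  22  27  24  28  27  23  24  23  31  32  33  35
   33]]
```

View pics/m0.png

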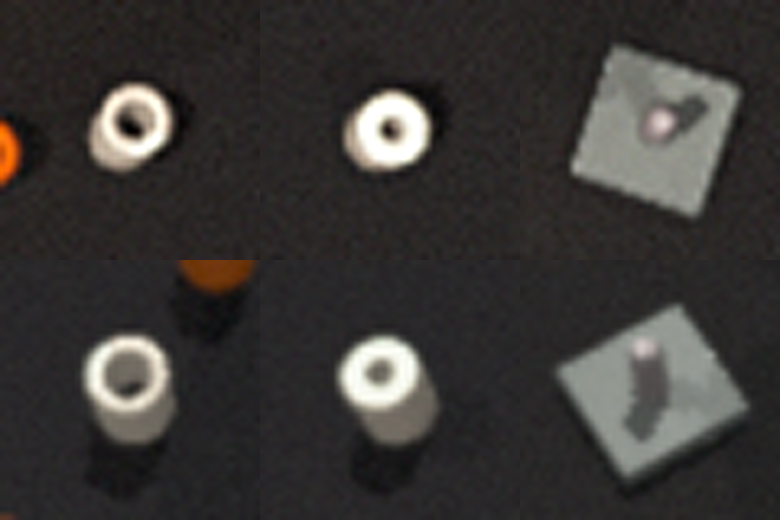

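The wide bore is the far adapter (top 356,205) and the narrow bore is the near one (365,269). Next, crops of the bar and the tray.

Run:
```python
from h import *
t=cv2.imread('pics/top0.png');s=cv2.imread('pics/scene0.png')
f=lambda i,u,v:cv2.resize(i[v:v+60,u:u+80],(400,300),interpolation=cv2.INTER_CUBIC)
cv2.imwrite('pics/m1.png',np.vstack([np.hstack([f(t,175,195),f(t,380,200)]),np.hstack([f(s,285,125),f(s,128,308)])]))
T=np.load('pics/top0.npz');S=np.load('pics/scene0.npz')
for n,z,a,b in(('wide',.04,(356.5,205),(244.1,292.4)),('narrow',.04,(364.9,269.3),(184.9,254.8)),('base',.012,(306.6,251.4),(242.9,227.7)),('pin',.048,(306.8,250.4),(242,220.5))):
    print(n,at(T,*a,z).round(4),at(S,*b,z).round(4))
c=[at(T,286+x/6.5,232+y/6.5,.012) for x,y in((96,43),(220,85),(177,216),(53,170))]; print(np.round(c,3))
```

```text
wide [ 0.6156 -0.1946  0.04  ] [ 0.6173 -0.1959  0.04  ]
narrow [ 0.4326 -0.2117  0.04  ] [ 0.4334 -0.2131  0.04  ]
base [ 0.4866 -0.0518  0.012 ] [ 0.4887 -0.0538  0.012 ]
pin [ 0.4854 -0.0499  0.048 ] [ 0.4875 -0.0512  0.048 ]
[[ 0.524 -0.036  0.012]
 [ 0.505 -0.09   0.012]
 [ 0.447 -0.07   0.012]
 [ 0.468 -0.016  0.012]]
```

View pics/m1.png

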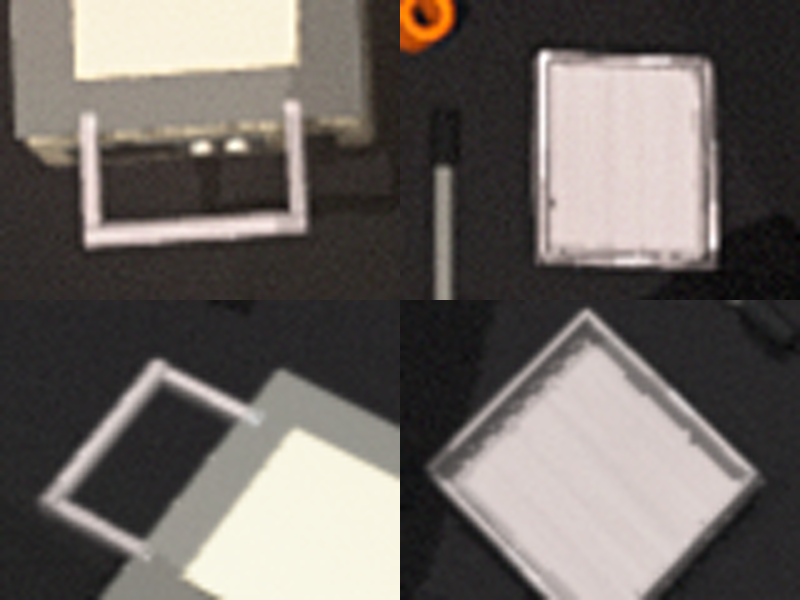

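```bash
cat >> h.py <<'E'
def goal(p,yaw=180,s=None):
    "grasp point p (tool down), tool y axis at yaw deg: offset and delta_rot fractions from the present pose"
    s=s or bot.sense(); w=s['ee_rot']; R=Ro.from_quat([w[1],w[2],w[3],w[0]])
    a=np.radians(yaw); y=np.array([np.cos(a),np.sin(a),0]); z=np.array([0,0,-1.])
    G=Ro.from_matrix(np.c_[np.cross(y,z),y,z]); tcp=np.array(p)+.011*z
    print('off',(R.inv().apply(tcp-s['ee_pos'])/.25).round(3),'rot',((R.inv()*G).as_rotvec()/np.radians(45)).round(3),'dist',np.linalg.norm(tcp-s['ee_pos']).round(3))
E
python3 - <<'E'
from h import *
T=np.load('pics/top0.npz');S=np.load('pics/scene0.npz')
b=lambda c,u,v,x,y,z:at(c,u+(x+.5)/5-.5,v+(y+.5)/5-.5,z).round(4)
print('bar',[b(T,175,195,*p,.1) for p in((90,237),(303,225))],[b(S,285,125,*p,.1) for p in((157,67),(48,199))])
print('tray',[b(T,380,200,*p,.018) for p in((137,50),(313,60),(317,267),(137,265))],[b(S,128,308,*p,.018) for p in((187,12),(30,170),(360,178))])
goal([.433,-.2124,.15]); goal([.433,-.2124,.028])
E
```

```text
bar [array([0.5035, 0.2592, 0.1   ]), array([0.5095, 0.1455, 0.1   ])] [array([0.5027, 0.2596, 0.1   ]), array([0.5091, 0.1484, 0.1   ])]
tray [array([ 0.6061, -0.3447,  0.018 ]), array([ 0.5998, -0.4471,  0.018 ]), array([ 0.4794, -0.4412,  0.018 ]), array([ 0.481, -0.338,  0.018])] [array([ 0.4875, -0.3432,  0.018 ]), array([ 0.4836, -0.4407,  0.018 ]), array([ 0.6083, -0.3484,  0.018 ])]
off [-1.252  1.23   0.381] rot [ 2.00e-03  1.00e-03 -1.48e+00] dist 0.449
off [-1.252  1.229  0.869] rot [ 2.00e-03  1.00e-03 -1.48e+00] dist 0.489
```

Emit:
{"op": "move_arm", "data": {"commands": [{"grip": 55, "offset": [-0.63, 0.62, 0.1], "delta_rot": [0, 0, -0.75]}, {"grip": 55, "offset": [-0.63, 0.62, 0.1], "delta_rot": [0, 0, -0.75]}, {"grip": 55, "offset": [-0.63, 0.62, 0.1], "delta_rot": [0, 0, -0.75]}, {"grip": 55, "offset": [-0.63, 0.62, 0.1], "delta_rot": [0, 0, -0.75]}, {"grip": 55, "offset": [-0.63, 0.62, 0.1], "delta_rot": [0, 0, -0.75]}, {"grip": 55, "offset": [-0.63, 0.62, 0.1], "delta_rot": [0, 0, -0.75]}]}}

```text
time: 0.7
ee_pos: [0.3518, -0.4118, 0.2094]
ee_rot: [0.0, -0.48, 0.877, 0.0]
contact_force: [-0.0, -0.6, 0.5]
finger_gap: 0.0553
finger_force: 0.0
```

Run:
```python
from h import *
goal([.433,-.2124,.12])
```

```text
off [-0.847  0.157  0.402] rot [ 0.     0.001 -0.725] dist 0.238
```

Emit:
{"op": "move_arm", "data": {"commands": [{"grip": 55, "offset": [-0.847, 0.157, 0.402], "delta_rot": [0, 0, -0.725]}, {"grip": 55, "offset": [-0.847, 0.157, 0.402], "delta_rot": [0, 0, -0.725]}, {"grip": 55, "offset": [-0.847, 0.157, 0.402], "delta_rot": [0, 0, -0.725]}, {"grip": 55, "offset": [-0.847, 0.157, 0.402], "delta_rot": [0, 0, -0.725]}, {"grip": 55, "offset": [-0.847, 0.157, 0.402], "delta_rot": [0, 0, -0.725]}, {"grip": 55, "offset": [-0.847, 0.157, 0.402], "delta_rot": [0, 0, -0.725]}, {"grip": 55, "offset": [-0.847, 0.157, 0.402], "delta_rot": [0, 0, -0.725]}]}}

```text
time: 1.4
ee_pos: [0.4331, -0.2151, 0.1087]
ee_rot: [-0.0, -0.706, 0.708, 0.0]
contact_force: [-0.7, 0.2, 0.9]
finger_gap: 0.0549
finger_force: 0.0
```

Run:
```python
from h import *
goal([.433,-.2124,.028]); s=bot.sense(); print(s['q'],s['ee_pos'])
```

```text
off [-0.011  0.     0.367] rot [ 0.002 -0.    -0.003] dist 0.092
[-5.29654766e-02  1.70811352e-01 -5.70067279e-01  2.61711945e-04
 -8.31143597e-01  5.08065983e-02] [ 0.43314028 -0.21510394  0.10874079]
```

Emit:
{"op": "move_arm", "data": {"commands": [{"grip": 55, "offset": [-0.011, 0, 0.2], "delta_rot": [0, 0, 0]}, {"grip": 55, "offset": [-0.011, 0, 0.367], "delta_rot": [0, 0, 0]}, {"grip": 55, "offset": [-0.011, 0, 0.367], "delta_rot": [0, 0, 0]}, {"grip": 20, "offset": [-0.011, 0, 0.367], "delta_rot": [0, 0, 0]}, {"grip": 20, "offset": [-0.011, 0, 0.367], "delta_rot": [0, 0, 0]}, {"grip": 20, "offset": [-0.011, 0, 0.367], "delta_rot": [0, 0, 0]}, {"grip": 20, "offset": [-0.011, 0, 0.367], "delta_rot": [0, 0, 0]}, {"grip": 20, "offset": [-0.011, 0, 0.367], "delta_rot": [0, 0, 0]}]}}

```text
time: 2.2
ee_pos: [0.4341, -0.2128, 0.019]
ee_rot: [0.001, -0.706, 0.708, -0.001]
contact_force: [-1.9, -0.6, 9.5]
finger_gap: 0.0291
finger_force: 30.0
```

Emit:
{"op": "move_arm", "data": {"commands": [{"grip": 20, "offset": [0, 0, -0.2], "delta_rot": [0, 0, 0]}, {"grip": 20, "offset": [0, 0, -0.3], "delta_rot": [0, 0, 0]}, {"grip": 20, "offset": [0, 0, -0.3], "delta_rot": [0, 0, 0]}]}}

```text
time: 2.5
ee_pos: [0.4358, -0.2129, 0.0968]
ee_rot: [0.002, -0.706, 0.708, -0.003]
contact_force: [0.1, 0.1, -0.9]
finger_gap: 0.029
finger_force: 30.0
```

Run:
```python
from h import *
goal([.543,-.393,.10],177); shot('scene','s1'); shot('top','t1')
```

```text
off [ 0.719 -0.43   0.035] rot [-0.01  -0.001  0.063] dist 0.21
```

View pics/s1.png

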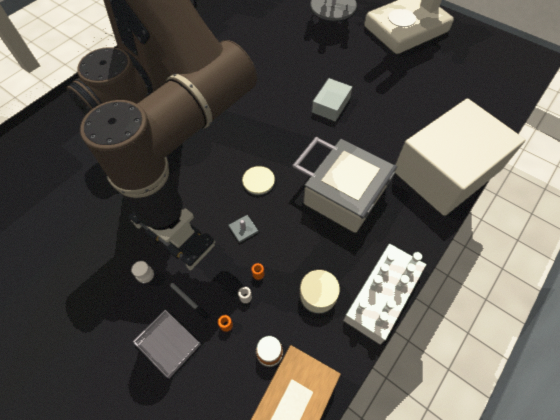

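The gripper holds the narrow adapter at about (190,250) in the scene view with a 29 mm gap. Bystanders are undisturbed. Next, to the tray.

Emit:
{"op": "move_arm", "data": {"commands": [{"grip": 20, "offset": [0.719, -0.43, 0.035], "delta_rot": [-0.01, 0, 0.063]}, {"grip": 20, "offset": [0.719, -0.43, 0.035], "delta_rot": [-0.01, 0, 0.063]}, {"grip": 20, "offset": [0.719, -0.43, 0.035], "delta_rot": [-0.01, 0, 0.063]}, {"grip": 20, "offset": [0.719, -0.43, 0.035], "delta_rot": [-0.01, 0, 0.063]}, {"grip": 20, "offset": [0.719, -0.43, 0.035], "delta_rot": [-0.01, 0, 0.063]}, {"grip": 20, "offset": [0.719, -0.43, 0.035], "delta_rot": [-0.01, 0, 0.063]}, {"grip": 20, "offset": [0.719, -0.43, 0.035], "delta_rot": [-0.01, 0, 0.063]}]}}

```text
time: 3.3
ee_pos: [0.5386, -0.392, 0.0822]
ee_rot: [-0.003, -0.688, 0.726, 0.004]
contact_force: [-1.4, 1.0, -0.4]
finger_gap: 0.029
finger_force: 30.0
```

Run:
```python
from h import *
goal([.543,-.393,.035],177)
```

```text
off [ 0.003 -0.02   0.233] rot [ 0.013  0.001 -0.002] dist 0.058
```

Emit:
{"op": "move_arm", "data": {"commands": [{"grip": 20, "offset": [0, -0.015, 0.12], "delta_rot": [0, 0, 0]}, {"grip": 20, "offset": [0, -0.015, 0.2], "delta_rot": [0, 0, 0]}, {"grip": 20, "offset": [0, -0.015, 0.225], "delta_rot": [0, 0, 0]}, {"grip": 20, "offset": [0, -0.015, 0.225], "delta_rot": [0, 0, 0]}, {"grip": 20, "offset": [0, -0.015, 0.225], "delta_rot": [0, 0, 0]}]}}

```text
time: 3.8
ee_pos: [0.5437, -0.3926, 0.0286]
ee_rot: [-0.003, -0.688, 0.725, 0.002]
contact_force: [-0.3, -0.1, -0.7]
finger_gap: 0.0292
finger_force: 30.0
```

Emit:
{"op": "move_arm", "data": {"commands": [{"grip": 20, "offset": [0, 0, 0.024], "delta_rot": [0, 0, 0]}, {"grip": 20, "offset": [0, 0, 0.024], "delta_rot": [0, 0, 0]}, {"grip": 20, "offset": [0, 0, 0.024], "delta_rot": [0, 0, 0]}, {"grip": 50, "offset": [0, 0, 0.024], "delta_rot": [0, 0, 0]}, {"grip": 50, "offset": [0, 0, 0.024], "delta_rot": [0, 0, 0]}, {"grip": 50, "offset": [0, 0, 0.024], "delta_rot": [0, 0, 0]}]}}

```text
time: 4.4
ee_pos: [0.5427, -0.3928, 0.021]
ee_rot: [-0.003, -0.688, 0.726, 0.003]
contact_force: [0.1, -0.1, -0.4]
finger_gap: 0.047
finger_force: 0.0
```

Emit:
{"op": "move_arm", "data": {"commands": [{"grip": 50, "offset": [0, 0, -0.1], "delta_rot": [0, 0, 0]}, {"grip": 50, "offset": [0, 0, -0.25], "delta_rot": [0, 0, 0]}, {"grip": 50, "offset": [0, 0, -0.4], "delta_rot": [0, 0, 0]}, {"grip": 50, "offset": [0, 0, -0.4], "delta_rot": [0, 0, 0]}]}}

```text
time: 4.8
ee_pos: [0.5467, -0.3945, 0.1273]
ee_rot: [-0.001, -0.688, 0.725, -0.001]
contact_force: [0.6, -0.9, 0.0]
finger_gap: 0.05
finger_force: 0.0
```

Run:
```python
from h import *
goal([.6165,-.1953,.12])
```

```text
off [-0.811 -0.237  0.07 ] rot [-0.    -0.005 -0.066] dist 0.212
```

Emit:
{"op": "move_arm", "data": {"commands": [{"grip": 50, "offset": [-0.811, -0.237, 0.07], "delta_rot": [0, -0.005, -0.066]}, {"grip": 50, "offset": [-0.811, -0.237, 0.07], "delta_rot": [0, -0.005, -0.066]}, {"grip": 50, "offset": [-0.811, -0.237, 0.07], "delta_rot": [0, -0.005, -0.066]}, {"grip": 50, "offset": [-0.811, -0.237, 0.07], "delta_rot": [0, -0.005, -0.066]}, {"grip": 50, "offset": [-0.811, -0.237, 0.07], "delta_rot": [0, -0.005, -0.066]}, {"grip": 50, "offset": [-0.811, -0.237, 0.07], "delta_rot": [0, -0.005, -0.066]}, {"grip": 50, "offset": [-0.811, -0.237, 0.07], "delta_rot": [0, -0.005, -0.066]}]}}

```text
time: 5.5
ee_pos: [0.6134, -0.1936, 0.103]
ee_rot: [-0.001, -0.707, 0.707, 0.004]
contact_force: [-0.2, -0.3, -0.5]
finger_gap: 0.0502
finger_force: 0.0
```

Run:
```python
from h import *
goal([.6165,-.1953,.030])
```

```text
off [ 0.008 -0.015  0.336] rot [ 0.011  0.005 -0.001] dist 0.084
```

Emit:
{"op": "move_arm", "data": {"commands": [{"grip": 50, "offset": [0.006, -0.012, 0.2], "delta_rot": [0, 0, 0]}, {"grip": 50, "offset": [0.006, -0.012, 0.335], "delta_rot": [0, 0, 0]}, {"grip": 50, "offset": [0.006, -0.012, 0.335], "delta_rot": [0, 0, 0]}, {"grip": 50, "offset": [0.006, -0.012, 0.335], "delta_rot": [0, 0, 0]}, {"grip": 20, "offset": [0.006, -0.012, 0.335], "delta_rot": [0, 0, 0]}, {"grip": 20, "offset": [0.006, -0.012, 0.335], "delta_rot": [0, 0, 0]}, {"grip": 20, "offset": [0.006, -0.012, 0.335], "delta_rot": [0, 0, 0]}, {"grip": 20, "offset": [0.006, -0.012, 0.335], "delta_rot": [0, 0, 0]}]}}

```text
time: 6.3
ee_pos: [0.6169, -0.1949, 0.0211]
ee_rot: [-0.001, -0.707, 0.707, 0.003]
contact_force: [-2.5, -0.3, 6.9]
finger_gap: 0.0299
finger_force: 30.0
```

Emit:
{"op": "move_arm", "data": {"commands": [{"grip": 20, "offset": [0, 0, -0.2], "delta_rot": [0, 0, 0]}, {"grip": 20, "offset": [0, 0, -0.35], "delta_rot": [0, 0, 0]}, {"grip": 20, "offset": [0, 0, -0.35], "delta_rot": [0, 0, 0]}, {"grip": 20, "offset": [0, 0, -0.35], "delta_rot": [0, 0, 0]}]}}

```text
time: 6.7
ee_pos: [0.6174, -0.1949, 0.1087]
ee_rot: [-0.0, -0.707, 0.708, 0.003]
contact_force: [0.2, -0.1, -1.1]
finger_gap: 0.0302
finger_force: 30.0
```

Run:
```python
from h import *
goal([.487,-.0515,.12])
```

```text
off [-0.573  0.522  0.004] rot [ 0.006  0.006 -0.002] dist 0.194
```

Emit:
{"op": "move_arm", "data": {"commands": [{"grip": 20, "offset": [-0.573, 0.522, 0.004], "delta_rot": [0.006, 0.006, 0]}, {"grip": 20, "offset": [-0.573, 0.522, 0.004], "delta_rot": [0.006, 0.006, 0]}, {"grip": 20, "offset": [-0.573, 0.522, 0.004], "delta_rot": [0.006, 0.006, 0]}, {"grip": 20, "offset": [-0.573, 0.522, 0.004], "delta_rot": [0.006, 0.006, 0]}, {"grip": 20, "offset": [-0.573, 0.522, 0.004], "delta_rot": [0.006, 0.006, 0]}, {"grip": 20, "offset": [-0.573, 0.522, 0.004], "delta_rot": [0.006, 0.006, 0]}, {"grip": 20, "offset": [-0.573, 0.522, 0.004], "delta_rot": [0.006, 0.006, 0]}, {"grip": 20, "offset": [-0.573, 0.522, 0.004], "delta_rot": [0.006, 0.006, 0]}]}}

```text
time: 7.5
ee_pos: [0.4868, -0.0523, 0.1071]
ee_rot: [-0.002, -0.706, 0.708, 0.001]
contact_force: [-0.6, -0.2, -0.4]
finger_gap: 0.0296
finger_force: 30.0
```

Run:
```python
from h import *
goal([.487,-.0515,.087])
a=shot('top','t2')['img'];b=shot('scene','s2')['img']
f=lambda i,u,v:cv2.resize(i[v:v+60,u:u+60],(400,400),interpolation=cv2.INTER_CUBIC)
cv2.imwrite('pics/m2.png',np.hstack([f(a,277,222),f(b,213,185)])[:,:,::-1])
```

```text
off [-0.003 -0.001  0.124] rot [ 0.005 -0.001 -0.003] dist 0.031
```

View pics/m2.png

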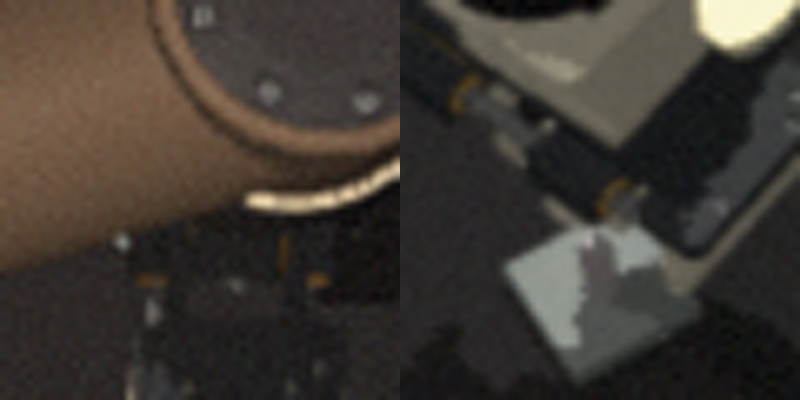

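The arm hides the pin in the top crop. The scene crop shows the base and pin (590,240) clear below the gripper. I'll descend by feel, watching the force.

Emit:
{"op": "move_arm", "data": {"commands": [{"grip": 20, "offset": [-0.002, 0, 0.1], "delta_rot": [0.004, 0, 0]}, {"grip": 20, "offset": [-0.002, 0, 0.15], "delta_rot": [0.004, 0, 0]}, {"grip": 20, "offset": [-0.002, 0, 0.18], "delta_rot": [0.004, 0, 0]}, {"grip": 20, "offset": [-0.002, 0, 0.2], "delta_rot": [0.004, 0, 0]}, {"grip": 20, "offset": [-0.002, 0, 0.2], "delta_rot": [0.004, 0, 0]}, {"grip": 20, "offset": [-0.002, 0, 0.2], "delta_rot": [0.004, 0, 0]}]}}

```text
time: 8.2
ee_pos: [0.4867, -0.0512, 0.0579]
ee_rot: [0.0, -0.707, 0.708, -0.0]
contact_force: [0.0, -0.1, -0.3]
finger_gap: 0.0296
finger_force: 30.0
```

Emit:
{"op": "move_arm", "data": {"commands": [{"grip": 20, "offset": [0, 0, 0.04], "delta_rot": [0, 0, 0]}, {"grip": 20, "offset": [0, 0, 0.08], "delta_rot": [0, 0, 0]}, {"grip": 20, "offset": [0, 0, 0.093], "delta_rot": [0, 0, 0]}, {"grip": 20, "offset": [0, 0, 0.093], "delta_rot": [0, 0, 0]}, {"grip": 20, "offset": [0, 0, 0.093], "delta_rot": [0, 0, 0]}]}}

```text
time: 8.7
ee_pos: [0.4862, -0.0512, 0.0341]
ee_rot: [-0.0, -0.707, 0.708, -0.0]
contact_force: [0.6, 0.2, 0.3]
finger_gap: 0.0292
finger_force: 30.0
```

Emit:
{"op": "move_arm", "data": {"commands": [{"grip": 20, "offset": [0, 0, 0.006], "delta_rot": [0, 0, 0]}, {"grip": 20, "offset": [0, 0, 0.006], "delta_rot": [0, 0, 0]}, {"grip": 48, "offset": [0, 0, 0.006], "delta_rot": [0, 0, 0]}, {"grip": 48, "offset": [0, 0, 0.006], "delta_rot": [0, 0, 0]}, {"grip": 48, "offset": [0, 0, 0.006], "delta_rot": [0, 0, 0]}, {"grip": 48, "offset": [0, 0, 0.006], "delta_rot": [0, 0, 0]}]}}

```text
time: 9.3
ee_pos: [0.4862, -0.0512, 0.0328]
ee_rot: [-0.0, -0.707, 0.708, -0.0]
contact_force: [0.1, -0.1, -0.3]
finger_gap: 0.0473
finger_force: 0.0
```

Emit:
{"op": "move_arm", "data": {"commands": [{"grip": 48, "offset": [0, 0, -0.1], "delta_rot": [0, 0, 0]}, {"grip": 48, "offset": [0, 0, -0.3], "delta_rot": [0, 0, 0]}, {"grip": 48, "offset": [0, 0, -0.5], "delta_rot": [0, 0, 0]}, {"grip": 48, "offset": [0, 0, -0.55], "delta_rot": [0, 0, 0]}, {"grip": 48, "offset": [0, 0, -0.55], "delta_rot": [0, 0, 0]}]}}

```text
time: 9.8
ee_pos: [0.4878, -0.0508, 0.1732]
ee_rot: [0.002, -0.707, 0.707, -0.002]
contact_force: [0.1, -0.5, 0.0]
finger_gap: 0.0479
finger_force: 0.0
```

Run:
```python
from h import *
goal([.506,.203,.17],183)
```

```text
off [-1.015 -0.072  0.058] rot [-0.007  0.001 -0.068] dist 0.255
```

Emit:
{"op": "move_arm", "data": {"commands": [{"grip": 48, "offset": [-1, -0.07, 0], "delta_rot": [-0.007, 0, -0.068]}, {"grip": 48, "offset": [-1, -0.07, 0], "delta_rot": [-0.007, 0, -0.068]}, {"grip": 48, "offset": [-1, -0.07, 0], "delta_rot": [-0.007, 0, -0.068]}, {"grip": 48, "offset": [-1, -0.07, 0], "delta_rot": [-0.007, 0, -0.068]}, {"grip": 48, "offset": [-1, -0.07, 0], "delta_rot": [-0.007, 0, -0.068]}, {"grip": 48, "offset": [-1, -0.07, 0], "delta_rot": [-0.007, 0, -0.068]}, {"grip": 48, "offset": [-1, -0.07, 0], "delta_rot": [-0.007, 0, -0.068]}, {"grip": 48, "offset": [-1, -0.07, 0], "delta_rot": [-0.007, 0, -0.068]}]}}

```text
time: 10.6
ee_pos: [0.5033, 0.198, 0.169]
ee_rot: [0.003, 0.725, -0.688, -0.002]
contact_force: [0.4, 0.4, 1.1]
finger_gap: 0.0482
finger_force: 0.0
```

Run:
```python
from h import *
goal([.506,.203,.10],183)
a=shot('top','t3')['img'];b=shot('scene','s3')['img']
f=lambda i,u,v:cv2.resize(i[v:v+60,u:u+60],(390,390),interpolation=cv2.INTER_CUBIC)
g=lambda i:cv2.resize(i,(390,292))
cv2.imwrite('pics/m3.png',np.vstack([np.hstack([f(b,213,190),f(b,135,313)]),np.hstack([g(a),g(b)])])[:599+100,:,::-1][:600])
```

```text
off [-0.02  -0.014  0.32 ] rot [ 0.009 -0.002 -0.   ] dist 0.08
```

View pics/m3.png

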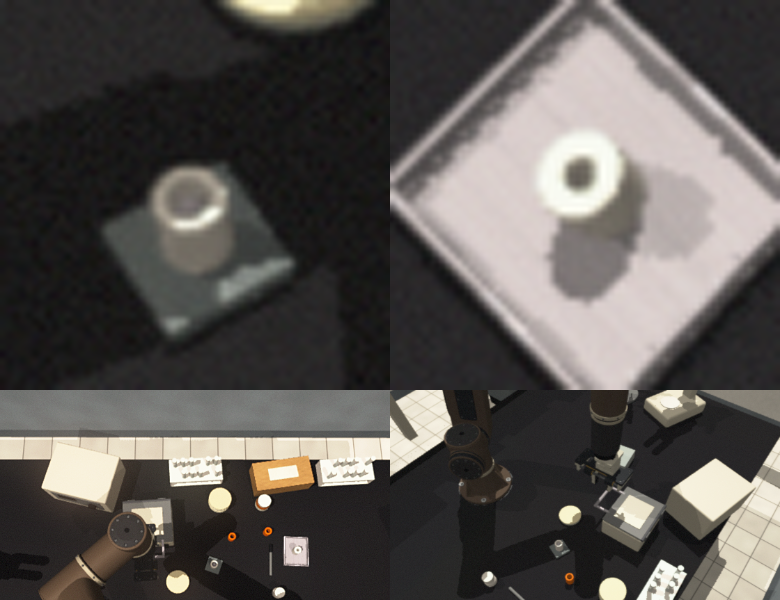

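The wide adapter stands upright, home on the gauge (190,220), and the narrow one stands in the tray (580,175). Next, gripping the bar.

Emit:
{"op": "move_arm", "data": {"commands": [{"grip": 48, "offset": [-0.02, -0.014, 0.15], "delta_rot": [0.009, 0, 0]}, {"grip": 48, "offset": [-0.02, -0.014, 0.28], "delta_rot": [0.009, 0, 0]}, {"grip": 48, "offset": [-0.02, -0.014, 0.32], "delta_rot": [0.009, 0, 0]}, {"grip": 48, "offset": [-0.02, -0.014, 0.32], "delta_rot": [0.009, 0, 0]}, {"grip": 25, "offset": [-0.02, -0.014, 0.32], "delta_rot": [0.009, 0, 0]}, {"grip": 25, "offset": [-0.02, -0.014, 0.32], "delta_rot": [0.009, 0, 0]}]}}

```text
time: 11.3
ee_pos: [0.5078, 0.2044, 0.0919]
ee_rot: [-0.002, 0.725, -0.688, 0.001]
contact_force: [0.3, 0.3, -0.1]
finger_gap: 0.0371
finger_force: 0.0
```

Emit:
{"op": "move_arm", "data": {"commands": [{"grip": 5, "offset": [0, 0, 0], "delta_rot": [0, 0, 0]}, {"grip": 5, "offset": [0, 0, 0], "delta_rot": [0, 0, 0]}, {"grip": 5, "offset": [0, 0, 0], "delta_rot": [0, 0, 0]}, {"grip": 5, "offset": [0, 0, 0], "delta_rot": [0, 0, 0]}, {"grip": 5, "offset": [0, 0, 0], "delta_rot": [0, 0, 0]}, {"grip": 5, "offset": [0, 0, 0], "delta_rot": [0, 0, 0]}]}}

```text
time: 11.9
ee_pos: [0.5082, 0.2043, 0.0908]
ee_rot: [-0.002, 0.726, -0.688, 0.001]
contact_force: [6.3, -2.4, -1.2]
finger_gap: 0.0113
finger_force: 30.0
```

```bash
cat > arc.py <<'E'
from h import *
import sys
s=bot.sense(); w=s['ee_rot']; R=Ro.from_quat([w[1],w[2],w[3],w[0]])
# bar start (measured at gripping) = first argument pair tcp; hinge dir 3 deg
p0=np.array(eval(sys.argv[1])); d=np.array([np.cos(np.radians(-3+6)),np.sin(np.radians(3)),0])
for a in eval(sys.argv[2]):
    a=np.radians(a); t=p0+d*.225*(1-np.cos(a))+np.array([0,0,.225*np.sin(a)])
    print(np.degrees(a).round(),(R.inv().apply(t-s['ee_pos'])/.25).round(3))
E
python3 - <<'E'
from h import *
s=bot.sense();print(s['ee_pos'],s['finger_gap'])
E
```

```text
[0.50823054 0.20432454 0.09080544] 0.01127434790672588
```

```bash
python3 arc.py "[.508,.2043,.0908]" "[3,6,9,12,15,18,21,24]"
```

```text
3.0 [ 0.    -0.001 -0.047]
6.0 [ 0.    -0.004 -0.094]
9.0 [ 0.    -0.011 -0.141]
12.0 [ 0.    -0.02  -0.187]
15.0 [ 0.    -0.031 -0.233]
18.0 [ 0.    -0.044 -0.278]
21.0 [ 0.    -0.06  -0.322]
24.0 [ 0.    -0.078 -0.366]
```

Emit:
{"op": "move_arm", "data": {"commands": [{"grip": 5, "offset": [0, -0.001, -0.047], "delta_rot": [0, 0, 0]}, {"grip": 5, "offset": [0, -0.004, -0.094], "delta_rot": [0, 0, 0]}, {"grip": 5, "offset": [0, -0.011, -0.141], "delta_rot": [0, 0, 0]}, {"grip": 5, "offset": [0, -0.02, -0.187], "delta_rot": [0, 0, 0]}, {"grip": 5, "offset": [0, -0.031, -0.233], "delta_rot": [0, 0, 0]}, {"grip": 5, "offset": [0, -0.044, -0.278], "delta_rot": [0, 0, 0]}, {"grip": 5, "offset": [0, -0.06, -0.322], "delta_rot": [0, 0, 0]}, {"grip": 5, "offset": [0, -0.078, -0.366], "delta_rot": [0, 0, 0]}]}}

```text
time: 12.7
ee_pos: [0.5285, 0.2055, 0.1824]
ee_rot: [-0.002, 0.725, -0.688, 0.002]
contact_force: [15.4, -0.6, -11.2]
finger_gap: 0.0108
finger_force: 30.0
```

```bash
python3 arc.py "[.508,.2043,.0908]" "[24,27,30,33,36,39,42,45]"
```

```text
24.0 [0.001 0.004 0.   ]
27.0 [ 0.001 -0.016 -0.042]
30.0 [ 0.001 -0.039 -0.083]
33.0 [ 0.    -0.064 -0.123]
36.0 [ 0.    -0.091 -0.162]
39.0 [ 0.    -0.119 -0.199]
42.0 [ 0.    -0.15  -0.235]
45.0 [ 0.    -0.183 -0.269]
```

Emit:
{"op": "move_arm", "data": {"commands": [{"grip": 5, "offset": [0, -0.02, -0.042], "delta_rot": [0, 0, 0]}, {"grip": 5, "offset": [0, -0.045, -0.083], "delta_rot": [0, 0, 0]}, {"grip": 5, "offset": [0, -0.07, -0.123], "delta_rot": [0, 0, 0]}, {"grip": 5, "offset": [0, -0.097, -0.162], "delta_rot": [0, 0, 0]}, {"grip": 5, "offset": [0, -0.125, -0.199], "delta_rot": [0, 0, 0]}, {"grip": 5, "offset": [0, -0.156, -0.235], "delta_rot": [0, 0, 0]}, {"grip": 5, "offset": [0, -0.189, -0.269], "delta_rot": [0, 0, 0]}, {"grip": 5, "offset": [0, -0.189, -0.269], "delta_rot": [0, 0, 0]}]}}

```text
time: 13.5
ee_pos: [0.5742, 0.2082, 0.2489]
ee_rot: [-0.001, 0.725, -0.688, 0.001]
contact_force: [3.4, 3.5, -6.8]
finger_gap: 0.0112
finger_force: 30.0
```

Emit:
{"op": "move_arm", "data": {"commands": [{"grip": 5, "offset": [0, 0, 0], "delta_rot": [0, 0, 0]}, {"grip": 5, "offset": [0, 0, 0], "delta_rot": [0, 0, 0]}, {"grip": 5, "offset": [0, 0, 0], "delta_rot": [0, 0, 0]}, {"grip": 5, "offset": [0, 0, 0], "delta_rot": [0, 0, 0]}]}}

```text
time: 13.9
ee_pos: [0.5731, 0.2081, 0.2478]
ee_rot: [-0.001, 0.725, -0.688, 0.0]
contact_force: [5.9, 3.8, -8.9]
finger_gap: 0.0108
finger_force: 30.0
```

Run:
```python
from h import *
s=bot.sense();h=s['ee_pos'][2]+.011-.1;print('angle from height',np.degrees(np.arcsin(h/.225)),'from x',np.degrees(np.arccos(1-(s['ee_pos'][0]-.508)/.225)))
a=shot('top','t4')['img'];b=shot('scene','s4')['img']
f=lambda i,u,v,w,k:cv2.resize(i[v:v+w,u:u+w],(k,k),interpolation=cv2.INTER_CUBIC)
cv2.imwrite('pics/m4.png',np.hstack([f(b,100,60,320,520),np.vstack([f(b,213,190,60,260),f(b,135,313,60,260)])])[:,:,::-1])
```

```text
angle from height 44.892699225448524 from x 44.71970202316216
```

View pics/m4.png

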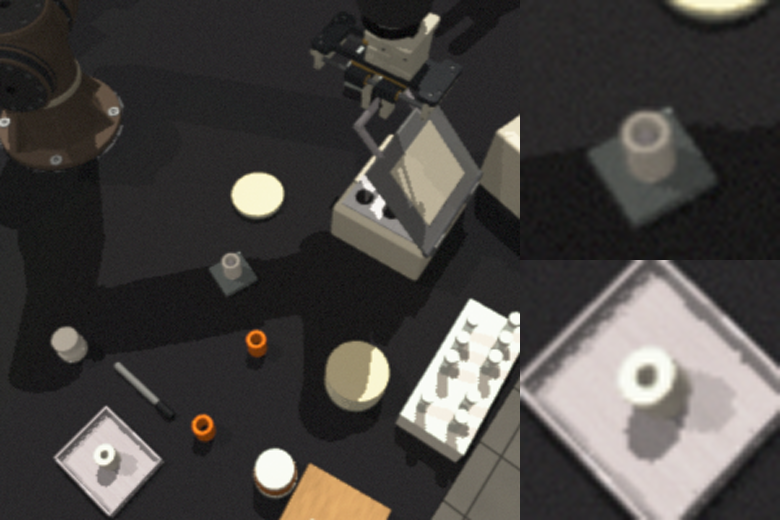

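The lid is open about 45° and held by its bar. The adapters are in place at (232,265) and (105,455), and the bystanders haven't moved.

```bash
python3 -c "
from bench import bot
print(bot.close_job())"
```

```text
the job is handed in; nothing more can be done
None
```

I've handed the job in, with no verdict returned: the wide adapter is home on the gauge pin, the narrow one is in the reject tray, and the arm is holding the lid by its bar at about 45°.

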